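# Sort the jeweller's bench into its trays

### The job

Tidy the bench: put both files (red handle and brown handle) in the green tray, the white flux jar and the cream-coloured round solder tin (the one in front of the trays, not the one in the far right corner) in the blue tray, and the wooden ring clamp in the red tray. Lay the files and the clamp flat on the tray floor along the tray's long side, and stand the jar and the tin upright on the floor side by side; nothing may lie on a rim or on another thing. Leave the thin crimson pick and the brown-handled graver where they lie on the bench.

Things in the scene. Friction and masses are not known exactly. Their poses are not given: they have to be found in the camera images.
- file_tray: The green tray, 150 mm (its x) by 224 mm (its y, the long side), 22 mm high, open above; walls and floor 4 mm thick. It stands firmly on the bench and does not move. Origin: centre of its underside; x, y along its sides, z up. For the two files.
- supply_tray: The blue tray, 150 mm (its x) by 170 mm (its y, the long side), 22 mm high, open above; walls and floor 4 mm thick. It stands firmly on the bench and does not move. Origin: centre of its underside; x, y along its sides, z up. For the jar and the tin.
- clamp_tray: The red tray, 150 mm (its x) by 170 mm (its y, the long side), 22 mm high, open above; walls and floor 4 mm thick. It stands firmly on the bench and does not move. Origin: centre of its underside; x, y along its sides, z up. For the ring clamp.
- red_file: Needle file with a turned red handle, 179 mm long. Origin: middle of its length, on its underside; z up, y along the file toward the handle. The handle spans y = +2 to +90 mm, up to 22 mm across, axis 11 mm above the underside; the steel blade is 10 mm wide, 6 to 13 mm above the underside. It balances near y = +40 mm: grip the handle there, across x.
- brown_file: Needle file with a turned brown wooden handle, 191 mm long. Origin: middle of its length, on its underside; z up, y along the file toward the handle. The handle spans y = +9 to +96 mm, up to 22 mm across, axis 11 mm above the underside; the steel blade is 10 mm wide, 6 to 13 mm above the underside. It balances near y = +40 mm: grip the handle there, across x.
- flux_jar: White round screw jar, 48 mm across, 29 mm high, standing upright. Origin: centre of its underside, z up.
- solder_tin: Cream-coloured round tin in front of the trays (a like tin fixed in the far right corner is not part of the job), 56 mm across, 28 mm high, standing upright. Origin: centre of its underside, z up.
- ring_clamp: Wooden ring clamp with a wedge, 24 mm wide (x), 144 mm long (y), 22 mm high, lying flat. Origin: middle of its length, on its underside, z up; grip it there, across x.
- crimson_pick: Bystander: thin crimson-handled solder pick, 147 mm long (its y), 9 mm thick, loose on the bench among the things. Origin: middle of its underside. Leave it where it lies.
- graver: Bystander: thin brown-handled graver, 142 mm long (its y), 8 mm thick, loose on the bench among the things. Origin: middle of its underside. Leave it where it lies.

How it is judged (in metres and radians):
At the end, for the whole second after the job is handed in: Files flat in the green tray, clamp flat in the red tray (level within 4 degrees, roughly along the long side, middle within 30 mm of the tray's middle lengthwise), jar and tin upright on the blue tray's floor (tilt under 0.1 rad); all wholly inside, released and at rest (x of red_file in the frame of file_tray between -0.062 and 0.062 m and y of red_file in the frame of file_tray between -0.03 and 0.03 m and z of red_file in the frame of file_tray between -0.002 and 0.022 m and angle between red_file's own y axis and vertical between 1.5 and 1.64 rad and angle between the y axis of each of red_file, brown_file and the y axis of file_tray, either way round below 0.35 rad and linear speed of each of red_file, brown_file, flux_jar, solder_tin, ring_clamp below 0.02 m/s and x of brown_file in the frame of file_tray between -0.062 and 0.062 m and y of brown_file in the frame of file_tray between -0.03 and 0.03 m and z of brown_file in the frame of file_tray between -0.002 and 0.022 m and angle between brown_file's own y axis and vertical between 1.5 and 1.64 rad and x of flux_jar in the frame of supply_tray between -0.05 and 0.05 m and y of flux_jar in the frame of supply_tray between -0.06 and 0.06 m and z of flux_jar in the frame of supply_tray between 0 and 0.009 m and angle between each of flux_jar, solder_tin's own z axis and vertical below 0.1 rad and x of solder_tin in the frame of supply_tray between -0.05 and 0.05 m and y of solder_tin in the frame of supply_tray between -0.06 and 0.06 m and z of solder_tin in the frame of supply_tray between 0 and 0.009 m and x of ring_clamp in the frame of clamp_tray between -0.062 and 0.062 m and y of ring_clamp in the frame of clamp_tray between -0.03 and 0.03 m and z of ring_clamp in the frame of clamp_tray between -0.002 and 0.022 m and angle between ring_clamp's own y axis and vertical between 1.5 and 1.64 rad and angle between the y axis of ring_clamp and the y axis of clamp_tray, either way round below 0.5 rad); the robot touches nothing.
It fails at once if the crimson pick or the graver is disturbed (moved more than 20 mm) (distance of any of crimson_pick, graver from where it was at the start of the episode above 0.02 m).
It also fails if it takes over 102 s, if anything falls off the work surface, if the arm or the gripper's body presses on something with over 40 N, if the wrist force passes 120 N, or if a joint passes its speed limit or range.

### The arm

A 6-joint arm with a two-finger parallel gripper is mounted at the origin on a cart in front of the work surface, level with it; the furniture and walls round the work are solid. World frame = base frame: x ahead of the robot, y to its left, z up, the work surface at z = 0. Lengths are in m, angles in degrees, forces in N, time in s.
With the tool pointing down it reaches from about 0.4 to 0.825 m from the base axis. Payload 7 kg.
Tool frame: the origin (TCP) lies midway between the tips of the shut fingers; the grasp point (between the pads) lies r.grip_depth behind it (r.grip_depth is the distance from the TCP to the grasp point, in m); z points along the fingers, y is the line along which they close (so a half turn about z gives the same grasp; the last joint's range is limited). The gripper opens to 88 mm and grips with 3 to 60 N. Pads are 19 mm wide; open, the fingers measure 130 mm over their backs; the gripper's body (78 mm by 193 mm) begins 47 mm behind the grasp point.
Start: joints at [-59.41, 20.546, 0.682, 0, -70.136, -16.507], TCP at [0.164, -0.655, 0.227] pointing down, gripper open.
Joint ranges: [-176.03, 176.03], [-82.01, 121.73], [-58.28, 71.71], [-173.87, 95.51], [-174.79, -0.11], [-173.66, 173.66]. Speed limits (degrees/s): [136.94, 136.94, 172.46, 180, 180, 180].

### API

Orientations are given as [roll, pitch, yaw] about the fixed x, y, z axes, in that order (R = Rz(yaw) Ry(pitch) Rx(roll)).
In Python, from plant import r gives the robot as it stands.
- The arm moves only by the shell command python3 drive.py 'ROWS' [OPENING] [FORCE]. ROWS is a JSON list of rows, 1 to 12 of them, each of 6 numbers: dx, dy, dz in m, then a rotation vector rx, ry, rz in degrees; each row is the pose to reach, as a shift and turn from the pose commanded when the command began, along the tool's axes at that moment; what a row does not reach only later rows make up. A row lasts 1/12 s, in which the tool goes at most 0.0417 m and 7.16 degrees, less where a joint would pass 70% of its speed; a pose out of reach is approached as far as the arm can. OPENING is the finger opening in m, set as the command begins (- or left out keeps the last). The fingers move at their own pace and stop on an object; FORCE is the grip in N (left out, the last holds). Time passes only in rows, so rows that do not move let the fingers close. It prints the time, the measured TCP pose, the force, the opening and the grip force at its end. Input that does not fit is refused with a message, and nothing moves.
- r.get_state(): the state, without advancing time (a new reading comes with each control period).
- r.capture(name): name is "side" or "top" or "wrist"; returns a dict with "frame" (420x560x3 uint8, red, green, blue), "z_map" (420x560 float32, m along the optical axis (not along the pixel's ray), 0 where there is no reading), "fx", "fy", "cx", "cy" (pixels), "D" ([k1, k2, p1, p2, k3] as OpenCV has them; the pictures are not rectified), "cam_to_world" (4x4, takes a point from camera to world coordinates). Camera axes: x right, y down, z forward; pixel columns grow to the right and rows downward; lengths in m; the calibration is good to about 2 mm. A picture is of the moment at which its call begins.
- r.close_job(): hands the job in; it is judged then, once.
The state is a dict: "time_s": time; "joints": joint angles; "qd": joint speeds; "joint_torque": joint torques, N m; "tcp_pos": TCP position; "eef_rot": TCP orientation; "contact_force": force on the tool from outside, world axes, zero at the start; "moment": the same for the moment, N m; "gripper_width": finger opening in m; "gripper_force": force on a finger pad.
Only numpy, scipy, OpenCV 4.12 (cv2) and the standard library are available. Lean on these libraries where they do the work, as an engineer would, in place of code of your own. Each camera call takes 0.05 s, during which the arm holds its last target. There are 200 camera calls.

## Working session

There is one attempt and no reset: what is moved stays moved. The work goes in short steps, Python scripts to look and compute and a shell command to move; the robot and the scene stay as the last step left them, time stands still between calls to the robot, and variables do not carry over. Pictures are saved under pics/ and viewed, at most 14 in all, crops included, and the job is handed in when it is done.

```bash
ls; mkdir -p pics; python3 - <<'E'
from plant import r
import cv2
for n in ["top","side"]:
    c=r.capture(n); cv2.imwrite(f"pics/{n}0.png",c["frame"][:,:,::-1]); print(n,c["fx"],c["cx"],c["D"],c["cam_to_world"].round(3).tolist() if hasattr(c["cam_to_world"],'round') else c["cam_to_world"])
s=r.get_state(); print(s, r.grip_depth)
E
```

```text
drive.py
pics
plant.py
top 460.8521554265179 280.9232568464467 [-0.0669363  0.         0.         0.         0.       ] [[-0.0, -0.993, 0.119, 0.425], [-1.0, -0.002, -0.019, -0.003], [0.019, -0.119, -0.993, 1.071], [0.0, 0.0, 0.0, 1.0]]
side 393.6072618967909 276.264756831322 [-0.0015718  0.         0.         0.         0.       ] [[-0.978, -0.13, 0.161, 0.386], [-0.207, 0.635, -0.744, 0.632], [-0.006, -0.761, -0.648, 0.63], [0.0, 0.0, 0.0, 1.0]]
{'time_s': 0.1, 'joints': array([-5.94079678e+01,  2.05869980e+01,  6.40439327e-01, -1.59240454e-02,
       -7.01363271e+01, -1.65081343e+01]), 'qd': array([-0.01987109,  0.00460534,  0.09485996,  0.1206051 , -0.06117031,
       -0.00146977]), 'joint_torque': array([-2.99150124e-04, -5.84162056e+01,  2.93752652e+01,  7.01555863e+00,
        1.01519926e-02, -9.09476194e-05]), 'tcp_pos': array([ 0.16413356, -0.65430386,  0.2257366 ]), 'eef_rot': array([ 1.79916277e+02, -9.20055097e-03, -1.65921517e+02]), 'contact_force': array([0.19476061, 0.12817955, 0.47017002]), 'moment': array([-0.02186018,  0.01167973, -0.02774485]), 'gripper_force': 0.0, 'gripper_width': 0.0873955185882432} 0.0188
```

View pics/top0.png

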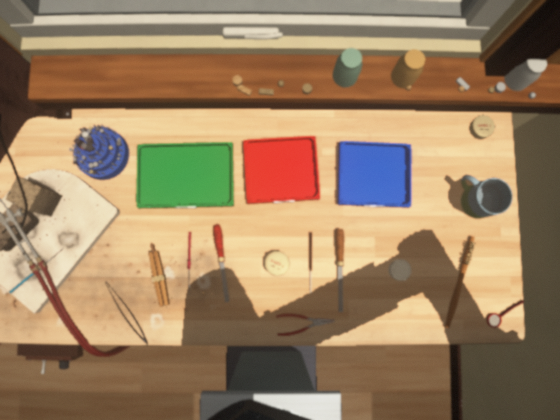

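View pics/side0.png

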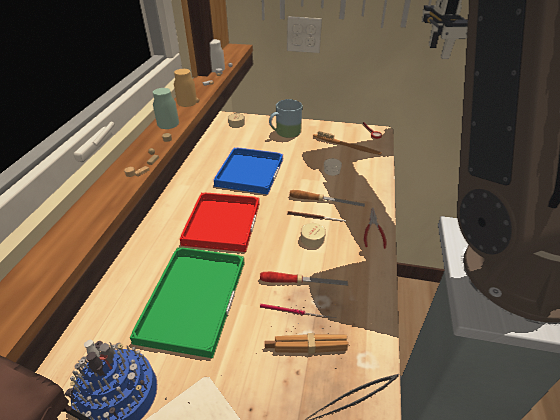

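The top view shows the clamp (158,275), crimson pick (189,250), red file (221,262), tin (277,263), graver (310,262), brown file (340,270) and jar (400,270). The trays are green (185,175), red (282,170) and blue (374,174). The side view agrees. The faint discs at (204,282) and (168,273) look like stains, so I'll check them against depth.

```bash
cat > h.py <<'E'
from plant import r
import cv2, numpy as np
def cloud(n):
    c=r.capture(n); K=np.array([[c["fx"],0,c["cx"]],[0,c["fy"],c["cy"]],[0,0,1]]); z=c["z_map"]
    v,u=np.mgrid[:420,:560]
    p=cv2.undistortPoints(np.stack([u,v],-1).reshape(-1,1,2).astype(float),K,np.array(c["D"]))[:,0]
    P=np.c_[p,np.ones(len(p))]*z.reshape(-1,1)
    T=np.array(c["cam_to_world"]); W=P@T[:3,:3].T+T[:3,3]
    W[z.reshape(-1)==0]=np.nan
    return c["frame"],W.reshape(420,560,3)
def blobs(W,m,amin=15):
    n,l,s,_=cv2.connectedComponentsWithStats(m.astype(np.uint8))
    for i in range(1,n):
        if s[i,4]<amin: continue
        q=W[l==i]; b=cv2.minAreaRect((q[:,:2]*1000).astype(np.float32))
        yield s[i,:5],q,cv2.boxPoints(b)/1000,np.array(b[1]),np.array(b[0])/1000
E
python3 - <<'E'
from h import *
f,W=cloud("top")
z=W[...,2]; reg=(W[...,0]>.2)&(W[...,0]<.75)&(abs(W[...,1])<.6)
base=np.nanmedian(z[reg&(abs(z)<.01)]);print("bench",base)
for s,q,b,sz,c in blobs(W,reg&(z>base+.004)&(z<.12)):
    u=(q[:,:2]-c); w=np.linalg.svd(u[::max(1,len(u)//500)],full_matrices=False)[2][0]
    print("px",s[:4],"n",s[4],"c",c.round(4),"sz",sz.round(0),"ang",np.degrees(np.arctan2(w[1],w[0])).round(1),"mean",q.mean(0).round(4),"zmax",np.percentile(q[:,2],95).round(4))
cv2.imwrite("pics/crop.png",cv2.resize(f[210:345,120:440,::-1],None,fx=2.5,fy=2.5,interpolation=cv2.INTER_CUBIC))
E
```

```text
bench 0.0006534285188798394
px [ 69 127  60  53] n 2178 c [0.6966 0.397 ] sz [122. 122.] ang -63.6 mean [0.6867 0.3847 0.0541] zmax 0.0913
px [473 133  20   7] n 88 c [ 0.7448 -0.5084] sz [10. 38.] ang -90.8 mean [ 0.7449 -0.5056  0.0217] zmax 0.0291
px [243 136  77  68] n 1425 c [ 0.6586 -0.0231] sz [154. 171.] ang 50.9 mean [ 0.6636 -0.0281  0.014 ] zmax 0.0253
px [337 141  76  68] n 1991 c [ 0.649  -0.2439] sz [158. 179.] ang -86.0 mean [ 0.6497 -0.2482  0.0122] zmax 0.025
px [136 142  98  68] n 2224 c [0.6446 0.2004] sz [155. 226.] ang 97.7 mean [0.6525 0.2038 0.0124] zmax 0.0253
px [166 150  22  25] n 106 c [0.677  0.2196] sz [31. 54.] ang 144.7 mean [0.6777 0.2203 0.0059] zmax 0.008
px [361 154  12  10] n 28 c [ 0.6881 -0.2268] sz [17. 23.] ang 116.8 mean [ 0.6886 -0.2283  0.0061] zmax 0.0082
px [286 157  28  23] n 168 c [ 0.6577 -0.0629] sz [56. 56.] ang 73.9 mean [ 0.6613 -0.0644  0.006 ] zmax 0.0085
px [346 157   7   6] n 18 c [ 0.6864 -0.1855] sz [12. 14.] ang 54.9 mean [ 0.6862 -0.186   0.0057] zmax 0.0079
px [388 157   7   7] n 20 c [ 0.6867 -0.2881] sz [15. 13.] ang -142
[... 3208 characters left out ...]
0.4266 -0.2935  0.028 ] zmax 0.0321
px [187 260   4  11] n 22 c [0.4369 0.1887] sz [23.  7.] ang 173.1 mean [0.4387 0.1887 0.0068] zmax 0.0093
px [113 299  35  45] n 122 c [0.3109 0.3179] sz [126.  22.] ang -140.5 mean [0.2995 0.3108 0.008 ] zmax 0.0116
px [118 298  11  13] n 16 c [0.3483 0.3361] sz [36.  3.] ang -139.5 mean [0.3494 0.3372 0.0068] zmax 0.0091
px [487 300  37  27] n 220 c [ 0.3301 -0.5446] sz [31. 99.] ang 125.2 mean [ 0.3182 -0.5349  0.0077] zmax 0.0105
px [338 302   5   7] n 18 c [ 0.3459 -0.1586] sz [13. 10.] ang 153.2 mean [ 0.3459 -0.1585  0.0063] zmax 0.0087
px [275 312  60  24] n 344 c [ 0.3083 -0.078 ] sz [ 51. 132.] ang -85.7 mean [ 0.3071 -0.0751  0.0085] zmax 0.012
```

View pics/crop.png

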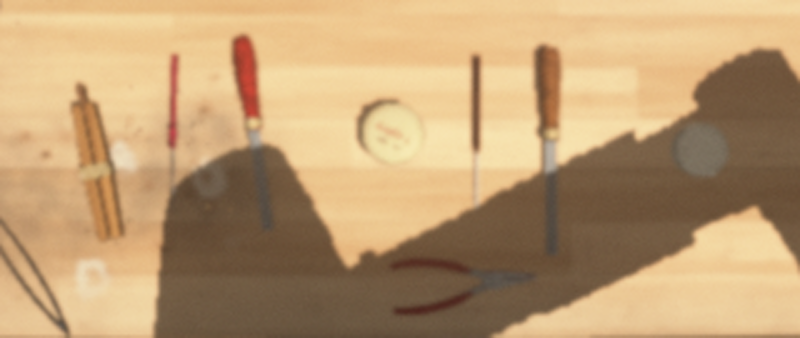

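The crop confirms the handles point to +x and that the jar sits in shadow at about (700,150) in the crop. Next I'll refine the trays and files with colour masks and ray casting.

```bash
cat >> h.py <<'E'
def ray(c,uv,z):
    K=np.array([[c["fx"],0,c["cx"]],[0,c["fy"],c["cy"]],[0,0,1]]); T=np.array(c["cam_to_world"])
    p=cv2.undistortPoints(np.asarray(uv,float).reshape(-1,1,2),K,np.array(c["D"]))[:,0]
    d=np.c_[p,np.ones(len(p))]@T[:3,:3].T
    return T[:3,3]+d*((z-T[2,3])/d[:,2])[:,None]
def big(m):
    n,l,s,_=cv2.connectedComponentsWithStats(m.astype(np.uint8)); k=1+np.argmax(s[1:,4]); v,u=np.nonzero(l==k); return np.c_[u,v]
def show(P):
    b=cv2.minAreaRect((P[:,:2]*1000).astype(np.float32)); w=np.linalg.svd(P[:,:2]-P[:,:2].mean(0),full_matrices=False)[2][0]
    return "c",np.round(b[0],1),"sz",np.round(b[1],0),"rectang",round(b[2],1),"svd",np.degrees(np.arctan2(w[1],w[0])).round(1),"mean",(P.mean(0)*1000).round(1),"x",(P[:,0].min()*1000).round(0),(P[:,0].max()*1000).round(0)
def delta(x,y,z,yaw):
    s=r.get_state(); p=s["tcp_pos"]; a=np.radians(s["eef_rot"][2]); d=np.array([x,y,z])-p
    t=(yaw-s["eef_rot"][2]+180)%360-180
    print("t",s["time_s"],"at",p.round(4),s["eef_rot"].round(1),"-> row",np.round([d[0]*np.cos(a)+d[1]*np.sin(a),d[0]*np.sin(a)-d[1]*np.cos(a),-d[2]],4),"rz",round(-t,1),"w",round(s["gripper_width"],4),"F",s["contact_force"].round(1))
E
python3 - <<'E'
from h import *
c=r.capture("top"); H=cv2.cvtColor(c["frame"],cv2.COLOR_RGB2HSV).astype(int); h,s,v=H[...,0],H[...,1],H[...,2]
red=((h<8)|(h>172))&(s>130)&(v>60)
def box(m,x0,x1,y0,y1):
    q=np.zeros_like(m); q[y0:y1,x0:x1]=m[y0:y1,x0:x1]; return q
M={"green":(box((h>45)&(h<80)&(s>120),120,245,130,220),.022),"redt":(box(red,238,325,130,210),.022),"blue":(box((h>100)&(h<125)&(s>140),325,420,130,215),.022),
"redfile":(box(red,205,240,220,300),.011)}
for k,(m,z) in M.items(): print(k,*show(ray(c,big(m),z)))
f,W=cloud("top"); z=W[...,2]
for k,(x0,x1,y0,y1) in {"redf":(205,240,220,310),"brownf":(328,352,222,320),"clamp":(140,175,235,312)}.items():
    m=box(z>.006,x0,x1,y0,y1); uv=big(m); print(k,*show(ray(c,uv,.011)))
for k,(x0,x1,y0,y1) in {"tin":(260,295,245,285),"jar":(385,418,250,288)}.items():
    m=box(z>.018,x0,x1,y0,y1); print(k,*show(ray(c,big(m),.027)))
for x in (.74,.76,.78,.80,.82): 
    m=(abs(W[...,0]-x)<.008)&(abs(W[...,1])<.3); print(x,np.nanpercentile(z[m],[5,50,95]).round(3))
delta(.427,-.295,.15,-90)
E
```

```text
green c [645.8 200.2] sz [148. 220.] rectang 1.1 svd 90.8 mean [645.1 199.6  22. ] x 571.0 720.0
redt c [659.2 -23.1] sz [152. 171.] rectang 3.7 svd 93.1 mean [658.7 -23.2  22. ] x 579.0 738.0
blue c [ 648.4 -240.3] sz [159. 145.] rectang 89.1 svd -96.8 mean [ 647.7 -236.4   22. ] x 575.0 722.0
redfile c [493.2 121.3] sz [72. 16.] rectang 5.6 svd -171.3 mean [494.8 120.9  11. ] x 458.0 529.0
redf c [455.2 114.1] sz [150.  19.] rectang 9.5 svd -170.8 mean [467.4 116.   11. ] x 380.0 529.0
brownf c [ 436.6 -156.9] sz [ 19. 167.] rectang 89.2 svd -179.6 mean [ 452.5 -158.    11. ] x 353.0 520.0
clamp c [416.4 257.5] sz [146.  31.] rectang 9.6 svd -167.0 mean [410.6 256.9  11. ] x 344.0 487.0
tin c [442.6 -12. ] sz [54. 52.] rectang 90.0 svd 88.3 mean [441.3 -12.8  27. ] x 417.0 468.0
jar c [ 426.4 -295.1] sz [48. 48.] rectang 88.6 svd -95.9 mean [ 426.7 -294.5   27. ] x 403.0 450.0
0.74 [-0.003  0.     0.02 ]
0.76 [-0.003 -0.     0.003]
0.78 [-0.002  0.14   0.181]
0.8 [-0.002  0.178  0.251]
0.82 [0.175 0.179 0.265]
t 0.25 at [ 0.1642 -0.6545  0.2261] [ 180.    -0.  -165.9] -> row [-0.3424  0.2848  0.0761] rz -75.9 w 0.0879 F [ 0.6 -0.   0.1]
```

```bash
python3 drive.py '[[-0.342, 0.285, 0.076, 0, 0, -76], [-0.342, 0.285, 0.076, 0, 0, -76], [-0.342, 0.285, 0.076, 0, 0, -76], [-0.342, 0.285, 0.076, 0, 0, -76], [-0.342, 0.285, 0.076, 0, 0, -76], [-0.342, 0.285, 0.076, 0, 0, -76], [-0.342, 0.285, 0.076, 0, 0, -76], [-0.342, 0.285, 0.076, 0, 0, -76], [-0.342, 0.285, 0.076, 0, 0, -76], [-0.342, 0.285, 0.076, 0, 0, -76], [-0.342, 0.285, 0.076, 0, 0, -76], [-0.342, 0.285, 0.076, 0, 0, -76]]' 0.07 20; python3 -c "
from h import *
delta(.4265,-.295,.006,-90)"
```

```text
time_s: 1.25
tcp_pos: [0.4292, -0.2911, 0.1498]
eef_rot: [-180.0, 0.0, -89.4]
contact_force: [-1.7, -0.6, 0.5]
gripper_width: 0.0702
gripper_force: 0.0
t 1.25 at [ 0.4292 -0.2911  0.1498] [-180.     0.   -89.4] -> row [0.0038 0.0027 0.1438] rz 0.6 w 0.0702 F [-1.7 -0.6  0.5]
```

```bash
python3 drive.py '[[0, 0, 0.04, 0, 0, 0], [0, 0, 0.08, 0, 0, 0], [0, 0, 0.11, 0, 0, 0], [0, 0, 0.11, 0, 0, 0], [0, 0, 0.11, 0, 0, 0]]'; python3 -c "
from h import *
delta(.4265,-.295,.006,-90)"
```

```text
time_s: 1.67
tcp_pos: [0.4256, -0.2951, 0.0399]
eef_rot: [179.8, 0.0, -89.9]
contact_force: [0.6, 0.5, 0.3]
gripper_width: 0.07
gripper_force: 0.0
t 1.6667 at [ 0.4256 -0.2951  0.0399] [179.8   0.  -89.9] -> row [-0.0001 -0.0009  0.0339] rz 0.1 w 0.07 F [0.6 0.5 0.3]
```

```bash
python3 drive.py '[[0, 0, 0.02, 0, 0, 0], [0, 0, 0.034, 0, 0, 0], [0, 0, 0.034, 0, 0, 0], [0, 0, 0.034, 0, 0, 0]]'; python3 drive.py '[[0, 0, 0, 0, 0, 0], [0, 0, 0, 0, 0, 0], [0, 0, 0, 0, 0, 0], [0, 0, 0, 0, 0, 0], [0, 0, 0, 0, 0, 0], [0, 0, 0, 0, 0, 0]]' 0.035 20;  python3 drive.py '[[0, 0, -0.02, 0, 0, 0], [0, 0, -0.05, 0, 0, 0], [0, 0, -0.08, 0, 0, 0], [0, 0, -0.08, 0, 0, 0], [0, 0, -0.08, 0, 0, 0]]'; python3 -c "
from h import *
delta(.648,-.283,.011,-90)"
```

```text
time_s: 2.0
tcp_pos: [0.4275, -0.2956, 0.0083]
eef_rot: [-179.9, -0.0, -89.9]
contact_force: [-0.4, -0.4, 0.2]
gripper_width: 0.0702
gripper_force: 0.0
time_s: 2.5
tcp_pos: [0.4271, -0.2952, 0.0074]
eef_rot: [-179.9, -0.0, -89.9]
contact_force: [-0.9, 0.5, 6.6]
gripper_width: 0.0478
gripper_force: 20.0
time_s: 2.92
tcp_pos: [0.4278, -0.2953, 0.0884]
eef_rot: [-179.8, -0.1, -89.9]
contact_force: [-0.1, -0.3, -2.1]
gripper_width: 0.0479
gripper_force: 20.0
t 2.9167 at [ 0.4278 -0.2953  0.0884] [-1.798e+02 -1.000e-01 -8.990e+01] -> row [-0.012  -0.2202  0.0774] rz 0.1 w 0.0479 F [-0.1 -0.3 -2.1]
```

```bash
python3 drive.py '[[-0.002, -0.03, 0, 0, 0, 0], [-0.004, -0.07, 0, 0, 0, 0], [-0.006, -0.11, 0, 0, 0, 0], [-0.008, -0.15, 0, 0, 0, 0], [-0.01, -0.19, 0, 0, 0, 0], [-0.012, -0.21, 0, 0, 0, 0], [-0.012, -0.22, 0, 0, 0, 0], [-0.012, -0.22, 0, 0, 0, 0], [-0.012, -0.22, 0.02, 0, 0, 0], [-0.012, -0.22, 0.04, 0, 0, 0], [-0.012, -0.22, 0.05, 0, 0, 0], [-0.012, -0.22, 0.05, 0, 0, 0]]'; python3 -c "
from h import *
delta(.648,-.283,.0125,-90)
f,W=cloud('top'); cv2.imwrite('pics/a.png',f[:,:,::-1])"
```

```text
time_s: 3.92
tcp_pos: [0.6432, -0.2823, 0.0331]
eef_rot: [179.7, 0.1, -90.0]
contact_force: [-0.8, -0.4, -0.3]
gripper_width: 0.0475
gripper_force: 20.0
t 3.9167 at [ 0.6432 -0.2823  0.0331] [ 1.797e+02  1.000e-01 -9.000e+01] -> row [ 0.0007 -0.0048  0.0206] rz 0.0 w 0.0475 F [-0.8 -0.4 -0.3]
```

View pics/a.png

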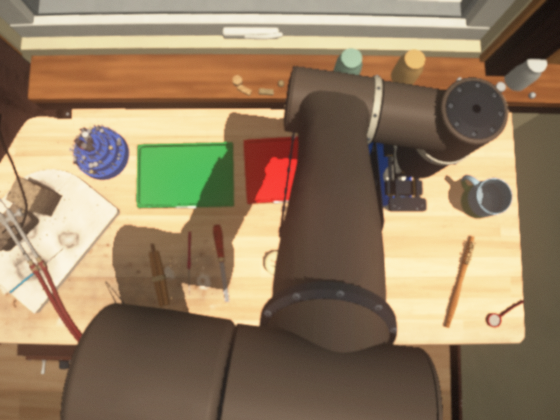

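The arm blocks the top view at the tray; the rest of the bench is undisturbed. Next is lowering the jar and releasing it.

```bash
python3 drive.py '[[0, 0, 0.01, 0, 0, 0], [0, 0, 0.02, 0, 0, 0], [0, 0, 0.02, 0, 0, 0], [0, 0, 0.02, 0, 0, 0]]'; python3 drive.py '[[0, 0, 0, 0, 0, 0], [0, 0, 0, 0, 0, 0], [0, 0, 0, 0, 0, 0]]' 0.064;  python3 drive.py '[[0, 0, -0.02, 0, 0, 0], [0, 0, -0.05, 0, 0, 0], [0, 0, -0.09, 0, 0, 0], [0, 0, -0.09, 0, 0, 0]]'; python3 -c "
from h import *
delta(.4425,-.0125,.1,-90)"
```

```text
time_s: 4.3
tcp_pos: [0.6461, -0.2827, 0.0161]
eef_rot: [179.9, 0.0, -89.9]
contact_force: [1.1, -0.8, -1.2]
gripper_width: 0.0477
gripper_force: 20.0
time_s: 4.55
tcp_pos: [0.6471, -0.2828, 0.0172]
eef_rot: [-179.9, -0.0, -89.9]
contact_force: [-0.0, -0.6, 0.5]
gripper_width: 0.0612
gripper_force: 0.0
time_s: 4.88
tcp_pos: [0.6511, -0.2844, 0.1159]
eef_rot: [-179.3, -0.3, -89.8]
contact_force: [1.8, 0.1, 2.7]
gripper_width: 0.0639
gripper_force: 0.0
t 4.8833 at [ 0.6511 -0.2844  0.1159] [-179.3   -0.3  -89.8] -> row [-0.2725  0.2077  0.0159] rz 0.2 w 0.0639 F [1.8 0.1 2.7]
```

```bash
python3 drive.py '[[-0.02, 0.015, 0, 0, 0, 0], [-0.273, 0.208, 0.016, 0, 0, 0], [-0.273, 0.208, 0.016, 0, 0, 0], [-0.273, 0.208, 0.016, 0, 0, 0], [-0.273, 0.208, 0.016, 0, 0, 0], [-0.273, 0.208, 0.016, 0, 0, 0], [-0.273, 0.208, 0.016, 0, 0, 0], [-0.273, 0.208, 0.016, 0, 0, 0], [-0.273, 0.208, 0.016, 0, 0, 0], [-0.273, 0.208, 0.016, 0, 0, 0], [-0.273, 0.208, 0.016, 0, 0, 0], [-0.273, 0.208, 0.016, 0, 0, 0]]' 0.078;python3 drive.py '[[0, 0, 0, 0, 0, 0], [0, 0, 0, 0, 0, 0], [0, 0, 0, 0, 0, 0]]'; python3 -c "
from h import *
delta(.4425,-.0125,.007,-90)
f,W=cloud('top'); cv2.imwrite('pics/b.png',f[:,:,::-1])"
```

```text
time_s: 5.88
tcp_pos: [0.4391, -0.0097, 0.0913]
eef_rot: [-179.9, 0.0, -89.8]
contact_force: [-0.3, -0.5, 0.1]
gripper_width: 0.0781
gripper_force: 0.0
time_s: 6.13
tcp_pos: [0.4386, -0.0107, 0.0904]
eef_rot: [180.0, -0.0, -90.0]
contact_force: [0.8, 0.7, -0.3]
gripper_width: 0.0777
gripper_force: 0.0
t 6.1333 at [ 0.4386 -0.0107  0.0904] [180.  -0. -90.] -> row [ 0.0018 -0.0039  0.0834] rz -0.0 w 0.0777 F [ 0.8  0.7 -0.3]
```

View pics/b.png

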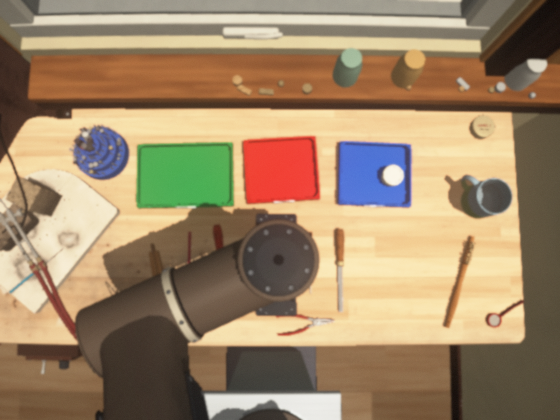

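The jar stands in the blue tray at (392,176). Next is the tin.

```bash
python3 drive.py '[[0.002, -0.004, 0.03, 0, 0, 0], [0.002, -0.004, 0.06, 0, 0, 0], [0.002, -0.004, 0.075, 0, 0, 0], [0.002, -0.004, 0.083, 0, 0, 0], [0.002, -0.004, 0.083, 0, 0, 0], [0.002, -0.004, 0.083, 0, 0, 0]]'; python3 drive.py '[[0, 0, 0, 0, 0, 0], [0, 0, 0, 0, 0, 0], [0, 0, 0, 0, 0, 0], [0, 0, 0, 0, 0, 0], [0, 0, 0, 0, 0, 0], [0, 0, 0, 0, 0, 0]]' 0.045 20;  python3 drive.py '[[0, 0, -0.02, 0, 0, 0], [0, 0, -0.05, 0, 0, 0], [0, 0, -0.08, 0, 0, 0], [0, 0, -0.08, 0, 0, 0], [0, 0, -0.08, 0, 0, 0]]'; python3 -c "
from h import *
delta(.648,-.203,.013,-90)"
```

```text
time_s: 6.68
tcp_pos: [0.4424, -0.0122, 0.0076]
eef_rot: [180.0, -0.0, -89.9]
contact_force: [0.7, 0.9, 0.7]
gripper_width: 0.0783
gripper_force: 0.0
time_s: 7.18
tcp_pos: [0.4427, -0.0118, 0.0083]
eef_rot: [-179.9, 0.0, -89.9]
contact_force: [-2.8, 0.9, 6.1]
gripper_width: 0.0555
gripper_force: 20.0
time_s: 7.6
tcp_pos: [0.4433, -0.0115, 0.0892]
eef_rot: [-179.8, 0.1, -89.9]
contact_force: [-0.8, -0.8, -1.4]
gripper_width: 0.0555
gripper_force: 20.0
t 7.6 at [ 0.4433 -0.0115  0.0892] [-1.798e+02  1.000e-01 -8.990e+01] -> row [ 0.1918 -0.2044  0.0762] rz 0.1 w 0.0555 F [-0.8 -0.8 -1.4]
```

```bash
python3 drive.py '[[0.01, -0.01, 0, 0, 0, 0], [0.03, -0.03, 0, 0, 0, 0], [0.055, -0.06, 0, 0, 0, 0], [0.08, -0.085, 0, 0, 0, 0], [0.105, -0.11, 0, 0, 0, 0], [0.13, -0.14, 0, 0, 0, 0], [0.155, -0.165, 0, 0, 0, 0], [0.175, -0.185, 0, 0, 0, 0], [0.185, -0.2, 0, 0, 0, 0], [0.192, -0.205, 0, 0, 0, 0], [0.192, -0.205, 0, 0, 0, 0], [0.192, -0.205, 0, 0, 0, 0]]'; python3 drive.py '[[0, 0, 0.025, 0, 0, 0], [0, 0, 0.05, 0, 0, 0], [0, 0, 0.06, 0, 0, 0], [0, 0, 0.06, 0, 0, 0], [0, 0, 0.06, 0, 0, 0], [0, 0, 0.06, 0, 0, 0]]'; python3 -c "
from h import *
delta(.648,-.203,.0125,-90)"
```

```text
time_s: 8.6
tcp_pos: [0.6462, -0.2036, 0.0859]
eef_rot: [179.8, 0.0, -90.0]
contact_force: [-0.3, -0.1, -0.2]
gripper_width: 0.0554
gripper_force: 20.0
time_s: 9.1
tcp_pos: [0.6483, -0.2035, 0.029]
eef_rot: [-179.9, -0.0, -89.9]
contact_force: [0.3, -0.0, -1.6]
gripper_width: 0.0553
gripper_force: 20.0
t 9.1 at [ 0.6483 -0.2035  0.029 ] [-179.9   -0.   -89.9] -> row [-0.0005  0.0003  0.0165] rz 0.1 w 0.0553 F [ 0.3 -0.  -1.6]
```

Lower, release and lift. Then move to the brown file with yaw −179, which is −89° from here and so +89° about tool z.

```bash
python3 drive.py '[[0, 0, 0.01, 0, 0, 0], [0, 0, 0.016, 0, 0, 0], [0, 0, 0.016, 0, 0, 0], [0, 0, 0.016, 0, 0, 0]]'; python3 drive.py '[[0, 0, 0, 0, 0, 0], [0, 0, 0, 0, 0, 0], [0, 0, 0, 0, 0, 0]]' 0.07;  python3 drive.py '[[0, 0, -0.02, 0, 0, 0], [0, 0, -0.05, 0, 0, 0], [0, 0, -0.09, 0, 0, 0], [0, 0, -0.09, 0, 0, 0], [0, 0, -0.09, 0, 0, 0]]'; python3 -c "
from h import *
delta(.4665,-.158,.1,-179)"
```

```text
time_s: 9.43
tcp_pos: [0.6476, -0.2037, 0.0115]
eef_rot: [-180.0, 0.0, -89.9]
contact_force: [-0.2, 0.2, -1.2]
gripper_width: 0.0552
gripper_force: 20.0
time_s: 9.68
tcp_pos: [0.6474, -0.2038, 0.0116]
eef_rot: [180.0, 0.0, -89.9]
contact_force: [0.1, 0.0, -0.5]
gripper_width: 0.0679
gripper_force: 0.0
time_s: 10.1
tcp_pos: [0.6494, -0.204, 0.105]
eef_rot: [-179.7, -0.0, -89.9]
contact_force: [-0.2, 0.0, -1.0]
gripper_width: 0.07
gripper_force: 0.0
t 10.1 at [ 0.6494 -0.204   0.105 ] [-179.7   -0.   -89.9] -> row [-0.0463  0.1828  0.005 ] rz 89.1 w 0.07 F [-0.2  0.  -1. ]
```

```bash
python3 drive.py '[[-0.046, 0.183, 0, 0, 0, 89], [-0.046, 0.183, 0, 0, 0, 89], [-0.046, 0.183, 0, 0, 0, 89], [-0.046, 0.183, 0, 0, 0, 89], [-0.046, 0.183, 0, 0, 0, 89], [-0.046, 0.183, 0, 0, 0, 89], [-0.046, 0.183, 0, 0, 0, 89], [-0.046, 0.183, 0, 0, 0, 89], [-0.046, 0.183, 0, 0, 0, 89], [-0.046, 0.183, 0, 0, 0, 89], [-0.046, 0.183, 0, 0, 0, 89], [-0.046, 0.183, 0, 0, 0, 89]]' 0.044; python3 drive.py '[[0, 0, 0, 0, 0, 3], [0, 0, 0, 0, 0, 3], [0, 0, 0, 0, 0, 3]]'; python3 -c "
from h import *
delta(.4665,-.158,.003,-179)
f,W=cloud('wrist'); cv2.imwrite('pics/w.png',f[:,:,::-1])"
```

```text
time_s: 11.1
tcp_pos: [0.4637, -0.158, 0.1008]
eef_rot: [180.0, -0.1, -176.2]
contact_force: [0.4, -0.3, 0.8]
gripper_width: 0.0438
gripper_force: 0.0
time_s: 11.35
tcp_pos: [0.4639, -0.158, 0.101]
eef_rot: [180.0, -0.1, -178.7]
contact_force: [0.1, -0.2, -0.2]
gripper_width: 0.0441
gripper_force: 0.0
t 11.35 at [ 0.4639 -0.158   0.101 ] [ 1.800e+02 -1.000e-01 -1.787e+02] -> row [-0.0026 -0.0001  0.098 ] rz 0.3 w 0.0441 F [ 0.1 -0.2 -0.2]
```

View pics/w.png

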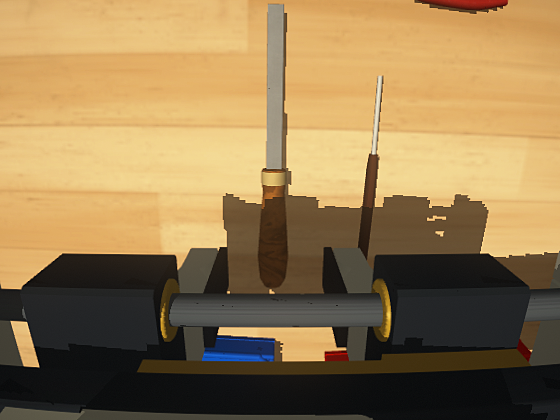

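The file handle is centred between the fingers. Descend, grip and lift.

```bash
python3 drive.py '[[-0.003, 0, 0.03, 0, 0, 0], [-0.003, 0, 0.06, 0, 0, 0], [-0.003, 0, 0.085, 0, 0, 0], [-0.003, 0, 0.096, 0, 0, 0], [-0.003, 0, 0.096, 0, 0, 0], [-0.003, 0, 0.096, 0, 0, 0]]'; python3 drive.py '[[0, 0, 0, 0, 0, 0], [0, 0, 0, 0, 0, 0], [0, 0, 0, 0, 0, 0], [0, 0, 0, 0, 0, 0], [0, 0, 0, 0, 0, 0]]' 0.008 30;  python3 drive.py '[[0, 0, -0.02, 0, 0, 0], [0, 0, -0.05, 0, 0, 0], [0, 0, -0.09, 0, 0, 0], [0, 0, -0.09, 0, 0, 0], [0, 0, -0.09, 0, 0, 0]]'; python3 -c "
from h import *
delta(.668,.240,.1,-89)"
```

```text
time_s: 11.9
tcp_pos: [0.467, -0.158, 0.0051]
eef_rot: [-180.0, -0.1, -178.8]
contact_force: [-1.2, -0.5, 0.8]
gripper_width: 0.0439
gripper_force: 0.0
time_s: 12.32
tcp_pos: [0.4679, -0.1579, 0.0063]
eef_rot: [180.0, 0.1, -178.8]
contact_force: [0.7, 0.3, 1.8]
gripper_width: 0.0182
gripper_force: 30.0
time_s: 12.73
tcp_pos: [0.4692, -0.1579, 0.0982]
eef_rot: [180.0, 0.3, -178.8]
contact_force: [-0.1, 0.6, -1.6]
gripper_width: 0.018
gripper_force: 30.0
t 12.7333 at [ 0.4692 -0.1579  0.0982] [ 180.     0.3 -178.8] -> row [-0.2068  0.3938 -0.0018] rz -89.8 w 0.018 F [-0.1  0.6 -1.6]
```

```bash
python3 drive.py '[[-0.01, 0.02, 0, 0, 0, -4], [-0.03, 0.05, 0, 0, 0, -10], [-0.205, 0.394, 0, 0, 0, -90], [-0.205, 0.394, 0, 0, 0, -90], [-0.205, 0.394, 0, 0, 0, -90], [-0.205, 0.394, 0, 0, 0, -90], [-0.205, 0.394, 0, 0, 0, -90], [-0.205, 0.394, 0, 0, 0, -90], [-0.205, 0.394, 0, 0, 0, -90], [-0.205, 0.394, 0, 0, 0, -90], [-0.205, 0.394, 0, 0, 0, -90], [-0.205, 0.394, 0, 0, 0, -90]]'; python3 -c "
from h import *
delta(.668,.240,.1,-89)"
```

```text
time_s: 13.73
tcp_pos: [0.666, 0.245, 0.0936]
eef_rot: [180.0, -0.0, -96.7]
contact_force: [0.2, -0.4, 0.5]
gripper_width: 0.0182
gripper_force: 30.0
t 13.7333 at [0.666  0.245  0.0936] [180.   -0.  -96.7] -> row [ 0.0047 -0.0026 -0.0064] rz -7.7 w 0.0182 F [ 0.2 -0.4  0.5]
```

```bash
python3 drive.py '[[0, 0, 0, 0, 0, -4], [0, 0, 0, 0, 0, -8], [0, 0, 0, 0, 0, -8], [0, 0, 0, 0, 0, -8], [0, 0, 0, 0, 0, -8]]'; python3 -c "
from h import *
delta(.668,.240,.011,-89)
f,W=cloud('top'); g,V=cloud('side')
cv2.imwrite('pics/c.png',np.vstack([f[100:330,:,::-1],g[150:400,:,::-1]]))"
```

```text
time_s: 14.15
tcp_pos: [0.6642, 0.2397, 0.0949]
eef_rot: [179.9, -0.0, -89.4]
contact_force: [0.3, 0.7, -0.5]
gripper_width: 0.0178
gripper_force: 30.0
t 14.15 at [0.6642 0.2397 0.0949] [179.9  -0.  -89.4] -> row [-0.0003 -0.0038  0.0839] rz -0.4 w 0.0178 F [ 0.3  0.7 -0.5]
```

View pics/c.png

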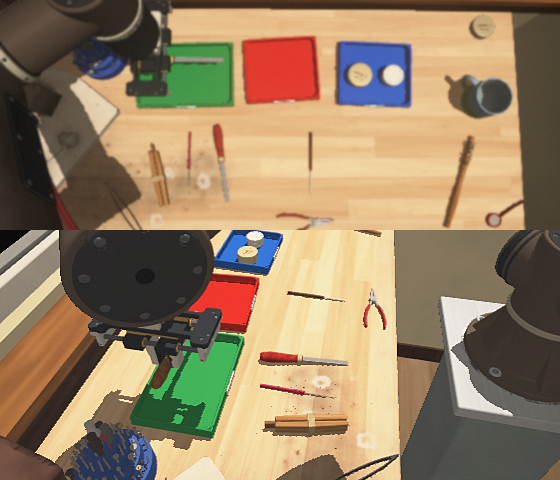

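Both jar and tin stand in the blue tray, at about (393,175) and (358,175) in the full image. The file is over the green tray, so I'll check its level from blade depth.

```bash
python3 - <<'E'
from h import *
f,W=cloud('top')
for u in range(172,228,4):
    z=W[150:172,u]; k=np.nanargmax(z[:,2]); print(u,150+k,z[k].round(4))
E
```

```text
172 160 [0.6581 0.2107 0.1097]
176 159 [0.6617 0.2034 0.1041]
180 157 [0.667  0.1956 0.1007]
184 158 [0.6647 0.1869 0.1007]
188 158 [0.665  0.1785 0.0997]
192 159 [0.6628 0.1698 0.0999]
196 161 [0.6584 0.1611 0.0996]
200 159 [0.663  0.1526 0.0992]
204 160 [0.6613 0.1443 0.0971]
208 161 [0.6589 0.1355 0.0977]
212 157 [0.6675 0.1269 0.099 ]
216 160 [0.6616 0.1185 0.0958]
220 158 [0.6663 0.11   0.0951]
224 160 [0.6832 0.1107 0.0072]
```

```bash
python3 drive.py '[[0, -0.004, 0.03, 0, 0, 0], [0, -0.004, 0.05, 0, 0, 0], [0, -0.004, 0.065, 0, 0, 0], [0, -0.004, 0.075, 0, 0, 0], [0, -0.004, 0.083, 0, 0, 0], [0, -0.004, 0.083, 0, 0, 0], [0, -0.004, 0.083, 0, 0, 0]]'; python3 drive.py '[[0, 0, 0, 0, 0, 0], [0, 0, 0, 0, 0, 0], [0, 0, 0, 0, 0, 0], [0, 0, 0, 0, 0, 0]]' 0.03;  python3 drive.py '[[0, 0, -0.01, 0, 0, 0], [0, 0, -0.03, 0, 0, 0], [0, 0, -0.06, 0, 0, 0], [0, 0, -0.09, 0, 0, 0], [0, 0, -0.09, 0, 0, 0], [0, 0, -0.09, 0, 0, 0]]'; python3 -c "
from h import *
delta(.480,.1185,.1,-171)"
```

```text
time_s: 14.88
tcp_pos: [0.6688, 0.2402, 0.0129]
eef_rot: [-180.0, -0.0, -89.2]
contact_force: [0.2, 0.8, -0.9]
gripper_width: 0.0185
gripper_force: 30.0
time_s: 15.22
tcp_pos: [0.6689, 0.2404, 0.0134]
eef_rot: [-179.9, 0.0, -89.2]
contact_force: [0.1, 0.3, -0.3]
gripper_width: 0.0291
gripper_force: 0.0
time_s: 15.72
tcp_pos: [0.67, 0.241, 0.1064]
eef_rot: [-179.7, 0.2, -89.2]
contact_force: [-0.6, 0.2, -0.4]
gripper_width: 0.03
gripper_force: 0.0
t 15.7167 at [0.67   0.241  0.1064] [-179.7    0.2  -89.2] -> row [0.1199 0.1916 0.0064] rz 81.8 w 0.03 F [-0.6  0.2 -0.4]
```

```bash
python3 drive.py '[[0.12, 0.19, 0.006, 0, 0, 82], [0.12, 0.19, 0.006, 0, 0, 82], [0.12, 0.19, 0.006, 0, 0, 82], [0.12, 0.19, 0.006, 0, 0, 82], [0.12, 0.19, 0.006, 0, 0, 82], [0.12, 0.19, 0.006, 0, 0, 82], [0.12, 0.19, 0.006, 0, 0, 82], [0.12, 0.19, 0.006, 0, 0, 82], [0.12, 0.19, 0.006, 0, 0, 82], [0.12, 0.19, 0.006, 0, 0, 82], [0.12, 0.19, 0.006, 0, 0, 82], [0.12, 0.19, 0.006, 0, 0, 82]]' 0.044; python3 drive.py '[[0, 0, 0, 0, 0, 0], [0, 0, 0, 0, 0, 0], [0, 0, 0, 0, 0, 0]]'; python3 -c "
from h import *
delta(.480,.1185,.005,-171)
f,W=cloud('wrist'); g,V=cloud('top')
cv2.imwrite('pics/w2.png',np.vstack([f[:300,:,::-1],g[100:330,:,::-1]]))"
```

```text
time_s: 16.72
tcp_pos: [0.4797, 0.1173, 0.0964]
eef_rot: [-180.0, -0.0, -171.7]
contact_force: [0.9, -0.4, 0.2]
gripper_width: 0.0438
gripper_force: 0.0
time_s: 16.97
tcp_pos: [0.48, 0.1175, 0.0965]
eef_rot: [-180.0, -0.0, -171.1]
contact_force: [-0.6, -0.3, 0.5]
gripper_width: 0.0438
gripper_force: 0.0
t 16.9667 at [0.48   0.1175 0.0965] [-180.    -0.  -171.1] -> row [-0.0002  0.001   0.0915] rz -0.1 w 0.0438 F [-0.6 -0.3  0.5]
```

View pics/w2.png

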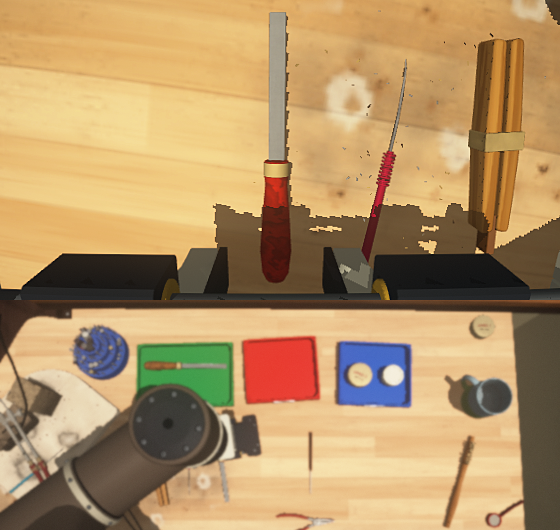

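The brown file lies in the green tray, and the fingers are centred on the red handle with the pick clear of them. Grip the red file.

```bash
python3 drive.py '[[0, 0.001, 0.03, 0, 0, 0], [0, 0.001, 0.06, 0, 0, 0], [0, 0.001, 0.08, 0, 0, 0], [0, 0.001, 0.091, 0, 0, 0], [0, 0.001, 0.091, 0, 0, 0], [0, 0.001, 0.091, 0, 0, 0]]'; python3 drive.py '[[0, 0, 0, 0, 0, 0], [0, 0, 0, 0, 0, 0], [0, 0, 0, 0, 0, 0], [0, 0, 0, 0, 0, 0], [0, 0, 0, 0, 0, 0]]' 0.008 30;  python3 drive.py '[[0, 0, -0.02, 0, 0, 0], [0, 0, -0.05, 0, 0, 0], [0, 0, -0.09, 0, 0, 0], [0, 0, -0.09, 0, 0, 0], [0, 0, -0.09, 0, 0, 0]]'; python3 -c "
from h import *
delta(.617,.240,.1,-89)"
```

```text
time_s: 17.57
tcp_pos: [0.4798, 0.1184, 0.0052]
eef_rot: [-180.0, -0.1, -171.2]
contact_force: [-0.2, 0.2, 0.6]
gripper_width: 0.0441
gripper_force: 0.0
time_s: 17.98
tcp_pos: [0.4803, 0.1189, 0.0062]
eef_rot: [180.0, 0.1, -171.2]
contact_force: [0.3, 0.8, 2.4]
gripper_width: 0.0185
gripper_force: 30.0
time_s: 18.4
tcp_pos: [0.4814, 0.1196, 0.0982]
eef_rot: [179.9, 0.3, -171.2]
contact_force: [-0.8, -0.6, -1.7]
gripper_width: 0.0183
gripper_force: 30.0
t 18.4 at [0.4814 0.1196 0.0982] [ 179.9    0.3 -171.2] -> row [-0.1524  0.0983 -0.0018] rz -82.2 w 0.0183 F [-0.8 -0.6 -1.7]
```

```bash
python3 drive.py '[[-0.01, 0.01, 0, 0, 0, -5], [-0.153, 0.098, 0, 0, 0, -82], [-0.153, 0.098, 0, 0, 0, -82], [-0.153, 0.098, 0, 0, 0, -82], [-0.153, 0.098, 0, 0, 0, -82], [-0.153, 0.098, 0, 0, 0, -82], [-0.153, 0.098, 0, 0, 0, -82], [-0.153, 0.098, 0, 0, 0, -82], [-0.153, 0.098, 0, 0, 0, -82], [-0.153, 0.098, 0, 0, 0, -82], [-0.153, 0.098, 0, 0, 0, -82], [-0.153, 0.098, 0, 0, 0, -82]]';python3 drive.py '[[0, 0, 0, 0, 0, -1], [0, 0, 0, 0, 0, -1], [0, 0, 0, 0, 0, -1], [0, 0, 0, 0, 0, -1]]'; python3 - <<'E'
from h import *
f,W=cloud('top')
for u in range(180,228,4):
    z=W[155:195,u]; k=np.nanargmax(z[:,2]); print(u,155+k,z[k].round(4))
m=(abs(W[...,0]-.645)<.07)&(abs(W[...,1]-.2)<.1)&(W[...,2]>.012)&(W[...,2]<.04)
for s,q,b,sz,c in blobs(W,m): print(c,sz,np.percentile(q[:,2],95))
delta(.617,.240,.012,-89)
E
```

```text
time_s: 19.4
tcp_pos: [0.6155, 0.2384, 0.094]
eef_rot: [179.9, -0.1, -88.9]
contact_force: [-0.8, -0.9, -1.2]
gripper_width: 0.0183
gripper_force: 30.0
time_s: 19.73
tcp_pos: [0.6161, 0.2386, 0.0952]
eef_rot: [180.0, -0.0, -88.4]
contact_force: [0.2, -0.2, -0.3]
gripper_width: 0.0181
gripper_force: 30.0
180 180 [0.6166 0.1942 0.1006]
184 179 [0.6189 0.1858 0.1   ]
188 180 [0.6167 0.1772 0.1   ]
192 179 [0.619  0.1687 0.0995]
196 179 [0.6191 0.1602 0.0993]
200 180 [0.6171 0.1518 0.0981]
204 179 [0.6198 0.1436 0.0958]
208 181 [0.615  0.1346 0.0979]
212 182 [0.6132 0.1262 0.0963]
216 179 [0.6197 0.1177 0.0965]
220 168 [0.663  0.1193 0.0114]
224 164 [0.6731 0.1103 0.0091]
[0.66797992 0.20988922] [16.91591072 65.1328125 ] 0.0225429467757978
[0.66809668 0.16482191] [ 7.86107159 16.10858345] 0.016026264829254688
[0.57600726 0.12549588] [31.56546593  1.10667038] 0.027032303031585214
t 19.7833 at [0.6161 0.2387 0.0953] [180.   -0.  -88.4] -> row [-0.0013 -0.0009  0.0833] rz 0.6 w 0.018 F [ 0.6  0.1 -0.3]
```

```bash
python3 drive.py '[[0, -0.001, 0.03, 0, 0, 0], [0, -0.001, 0.05, 0, 0, 0], [0, -0.001, 0.065, 0, 0, 0], [0, -0.001, 0.075, 0, 0, 0], [0, -0.001, 0.083, 0, 0, 0], [0, -0.001, 0.083, 0, 0, 0], [0, -0.001, 0.083, 0, 0, 0]]'; python3 drive.py '[[0, 0, 0, 0, 0, 0], [0, 0, 0, 0, 0, 0], [0, 0, 0, 0, 0, 0], [0, 0, 0, 0, 0, 0]]' 0.028;  python3 drive.py '[[0, 0, -0.01, 0, 0, 0], [0, 0, -0.03, 0, 0, 0], [0, 0, -0.06, 0, 0, 0], [0, 0, -0.09, 0, 0, 0], [0, 0, -0.09, 0, 0, 0], [0, 0, -0.09, 0, 0, 0]]'; python3 -c "
from h import *
delta(.4155,.257,.1,-168)"
```

```text
time_s: 20.37
tcp_pos: [0.6175, 0.2389, 0.0128]
eef_rot: [-180.0, -0.0, -88.2]
contact_force: [0.7, 0.4, 0.1]
gripper_width: 0.0186
gripper_force: 30.0
time_s: 20.7
tcp_pos: [0.6176, 0.239, 0.0134]
eef_rot: [-179.9, 0.0, -88.2]
contact_force: [-0.1, -0.7, 0.4]
gripper_width: 0.0276
gripper_force: 0.0
time_s: 21.2
tcp_pos: [0.6186, 0.2397, 0.106]
eef_rot: [-179.7, 0.2, -88.2]
contact_force: [-0.3, 0.3, -1.3]
gripper_width: 0.028
gripper_force: 0.0
t 21.2 at [0.6186 0.2397 0.106 ] [-179.7    0.2  -88.2] -> row [-0.0236  0.2025  0.006 ] rz 79.8 w 0.028 F [-0.3  0.3 -1.3]
```

```bash
python3 drive.py '[[-0.024, 0.203, 0, 0, 0, 80], [-0.024, 0.203, 0, 0, 0, 80], [-0.024, 0.203, 0, 0, 0, 80], [-0.024, 0.203, 0, 0, 0, 80], [-0.024, 0.203, 0, 0, 0, 80], [-0.024, 0.203, 0, 0, 0, 80], [-0.024, 0.203, 0, 0, 0, 80], [-0.024, 0.203, 0, 0, 0, 80], [-0.024, 0.203, 0, 0, 0, 80], [-0.024, 0.203, 0, 0, 0, 80], [-0.024, 0.203, 0, 0, 0, 80], [-0.024, 0.203, 0, 0, 0, 80]]' 0.044; python3 drive.py '[[0, 0, 0, 0, 0, 0], [0, 0, 0, 0, 0, 0], [0, 0, 0, 0, 0, 0]]'; python3 -c "
from h import *
delta(.4155,.257,.005,-168)
f,W=cloud('wrist'); g,V=cloud('top')
cv2.imwrite('pics/w3.png',np.vstack([f[:300,:,::-1],g[100:330,:,::-1]]))"
```

```text
time_s: 22.2
tcp_pos: [0.4131, 0.2561, 0.1022]
eef_rot: [-180.0, -0.1, -168.7]
contact_force: [-0.6, 0.2, 0.5]
gripper_width: 0.044
gripper_force: 0.0
time_s: 22.45
tcp_pos: [0.4134, 0.2563, 0.1024]
eef_rot: [-180.0, -0.0, -168.1]
contact_force: [0.3, -0.4, 0.0]
gripper_width: 0.0439
gripper_force: 0.0
t 22.45 at [0.4134 0.2563 0.1024] [-180.    -0.  -168.1] -> row [-0.0022  0.0002  0.0974] rz -0.1 w 0.0439 F [ 0.3 -0.4  0. ]
```

View pics/w3.png

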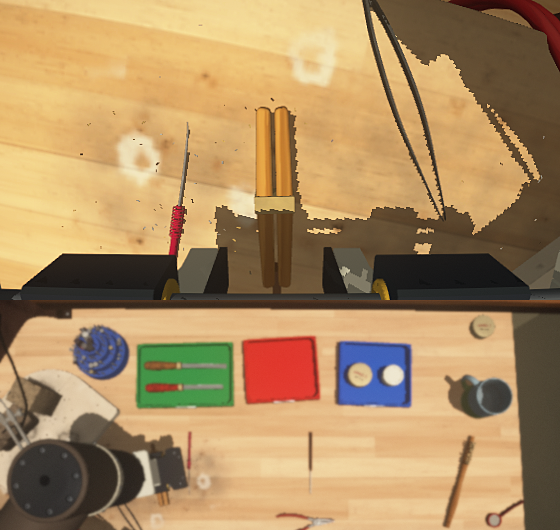

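Both files lie in the green tray, and the clamp is centred between the fingers with the pick clear. Grip the clamp.

```bash
python3 drive.py '[[-0.002, 0, 0.03, 0, 0, 0], [-0.002, 0, 0.06, 0, 0, 0], [-0.002, 0, 0.085, 0, 0, 0], [-0.002, 0, 0.096, 0, 0, 0], [-0.002, 0, 0.096, 0, 0, 0], [-0.002, 0, 0.096, 0, 0, 0]]'; python3 drive.py '[[0, 0, 0, 0, 0, 0], [0, 0, 0, 0, 0, 0], [0, 0, 0, 0, 0, 0], [0, 0, 0, 0, 0, 0], [0, 0, 0, 0, 0, 0]]' 0.012 30;  python3 drive.py '[[0, 0, -0.02, 0, 0, 0], [0, 0, -0.05, 0, 0, 0], [0, 0, -0.09, 0, 0, 0], [0, 0, -0.09, 0, 0, 0], [0, 0, -0.09, 0, 0, 0]]'; python3 -c "
from h import *
delta(.652,-.0235,.1,-87)"
```

```text
time_s: 23.05
tcp_pos: [0.4154, 0.2567, 0.0062]
eef_rot: [-179.9, -0.1, -168.2]
contact_force: [0.4, -0.4, 0.7]
gripper_width: 0.0439
gripper_force: 0.0
time_s: 23.47
tcp_pos: [0.416, 0.2575, 0.0075]
eef_rot: [179.9, 0.1, -168.2]
contact_force: [-0.8, -0.7, 5.9]
gripper_width: 0.0249
gripper_force: 29.8
time_s: 23.88
tcp_pos: [0.4166, 0.2583, 0.0992]
eef_rot: [179.8, 0.3, -168.2]
contact_force: [-0.5, 0.1, -1.0]
gripper_width: 0.0245
gripper_force: 29.8
t 23.8833 at [0.4166 0.2583 0.0992] [ 179.8    0.3 -168.2] -> row [-0.173  -0.3239 -0.0008] rz -81.2 w 0.0245 F [-0.5  0.1 -1. ]
```

```bash
python3 drive.py '[[-0.01, -0.02, 0, 0, 0, -5], [-0.03, -0.05, 0, 0, 0, -12], [-0.173, -0.324, 0, 0, 0, -81], [-0.173, -0.324, 0, 0, 0, -81], [-0.173, -0.324, 0, 0, 0, -81], [-0.173, -0.324, 0, 0, 0, -81], [-0.173, -0.324, 0, 0, 0, -81], [-0.173, -0.324, 0, 0, 0, -81], [-0.173, -0.324, 0, 0, 0, -81], [-0.173, -0.324, 0, 0, 0, -81], [-0.173, -0.324, 0, 0, 0, -81], [-0.173, -0.324, 0, 0, 0, -81]]';python3 drive.py '[[0, 0, 0, 0, 0, 0], [0, 0, 0, 0, 0, 0], [0, 0, 0, 0, 0, 0], [0, 0, 0, 0, 0, 0]]'; python3 - <<'E'
from h import *
g,V=cloud('side'); f,W=cloud('top')
cv2.imwrite('pics/d.png',np.vstack([f[100:330,:,::-1],g[150:400,:,::-1]]))
delta(.652,-.0235,.012,-87)
m=(V[...,2]>.075)&(V[...,2]<.12)&(abs(V[...,1]+.0235)<.1)&(abs(V[...,0]-.652)<.03)
for s,q,b,sz,c in blobs(V,m): print(s,c,sz,q[:,1].min(),q[:,1].max())
E
```

```text
time_s: 24.88
tcp_pos: [0.6516, -0.0282, 0.0942]
eef_rot: [179.8, -0.0, -90.5]
contact_force: [-0.2, 0.5, -0.8]
gripper_width: 0.0245
gripper_force: 29.8
time_s: 25.22
tcp_pos: [0.6505, -0.0243, 0.0964]
eef_rot: [180.0, -0.0, -90.8]
contact_force: [-0.2, -0.3, -0.2]
gripper_width: 0.0247
gripper_force: 29.8
t 25.3167 at [ 0.6507 -0.0243  0.0967] [-180.     0.   -90.7] -> row [-0.0008 -0.0012  0.0847] rz -3.7 w 0.0247 F [-0.7 -0.6  0.8]
[208 177  26  38 481] [ 0.65325311 -0.00490831] [101.08647156  53.16902161] -0.0614458874873024 0.05030079065073889
```

View pics/d.png

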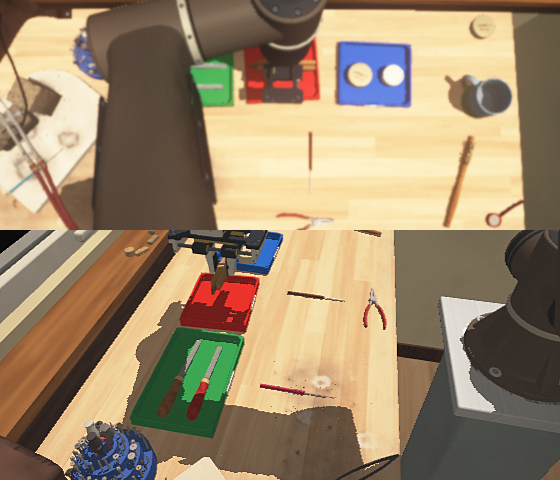

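The clamp hangs over the red tray at (228,280) in the side half of the picture. Its +y end is at y ≈ 0.050, so its middle is near −0.022. Lower, release and back off.

```bash
python3 drive.py '[[0, 0, 0.03, 0, 0, -3.7], [0, 0, 0.05, 0, 0, -3.7], [0, 0, 0.065, 0, 0, -3.7], [0, 0, 0.075, 0, 0, -3.7], [0, 0, 0.084, 0, 0, -3.7], [0, 0, 0.084, 0, 0, -3.7], [0, 0, 0.084, 0, 0, -3.7]]'; python3 drive.py '[[0, 0, 0, 0, 0, 0], [0, 0, 0, 0, 0, 0], [0, 0, 0, 0, 0, 0], [0, 0, 0, 0, 0, 0]]' 0.04;  python3 drive.py '[[0, 0, -0.01, 0, 0, 0], [0, 0, -0.03, 0, 0, 0], [0, 0, -0.06, 0, 0, 0], [0, 0, -0.1, 0, 0, 0], [0, 0, -0.14, 0, 0, 0], [0, 0, -0.16, 0, 0, 0], [0, 0, -0.16, 0, 0, 0], [0, 0, -0.16, 0, 0, 0]]'; python3 drive.py '[[0, 0.04, 0, 0, 0, 0], [0, 0.08, 0, 0, 0, 0], [0, 0.12, 0, 0, 0, 0], [0, 0.16, 0, 0, 0, 0], [0, 0.2, 0, 0, 0, 0], [0, 0.22, 0, 0, 0, 0], [0, 0.22, 0, 0, 0, 0], [0, 0.22, 0, 0, 0, 0]]'; python3 - <<'E'
from h import *
g,V=cloud('side'); f,W=cloud('top')
cv2.imwrite('pics/e.png',np.vstack([f[100:330,:,::-1],g[150:400,:,::-1]]))
for n,X in (("top",W),("side",V)):
  for k,(x,y,hy) in {"green":(.645,.2,.1),"red":(.659,-.023,.078),"blue":(.649,-.243,.075)}.items():
    m=(abs(X[...,0]-x)<.064)&(abs(X[...,1]-y)<hy)&(X[...,2]>.012)&(X[...,2]<.05)
    for s,q,b,sz,c in blobs(X,m): print(n,k,c.round(4),sz.round(0),"z95",np.percentile(q[:,2],95).round(4))
E
```

```text
time_s: 25.9
tcp_pos: [0.6513, -0.0248, 0.0128]
eef_rot: [-180.0, -0.0, -87.0]
contact_force: [-0.2, 1.0, -0.1]
gripper_width: 0.0247
gripper_force: 29.9
time_s: 26.23
tcp_pos: [0.6513, -0.0249, 0.0131]
eef_rot: [-180.0, 0.0, -87.0]
contact_force: [-0.1, 0.0, 0.1]
gripper_width: 0.0392
gripper_force: 0.0
time_s: 26.9
tcp_pos: [0.6518, -0.0248, 0.1755]
eef_rot: [-179.7, 0.1, -87.0]
contact_force: [0.4, -0.6, 0.7]
gripper_width: 0.0402
gripper_force: 0.0
time_s: 27.57
tcp_pos: [0.4301, -0.0368, 0.1726]
eef_rot: [-180.0, 0.0, -86.9]
contact_force: [0.3, 0.1, 0.5]
gripper_width: 0.04
gripper_force: 0.0
top green [0.6696 0.23  ] [ 21. 132.] z95 0.0258
top green [0.6186 0.2261] [ 22. 131.] z95 0.0264
top red [ 0.6487 -0.0224] [ 27. 142.] z95 0.0287
top blue [ 0.6449 -0.2047] [55. 55.] z95 0.0342
top blue [ 0.6439 -0.2814] [48. 48.] z95 0.0358
side green [0.6689 0.2331] [ 20. 128.] z95 0.0247
side green [0.6178 0.2321] [ 20. 121.] z95 0.0251
side red [ 0.6504 -0.0223] [ 27. 144.] z95 0.0272
side blue [ 0.6471 -0.241 ] [ 55. 131.] z95 0.0331
```

View pics/e.png

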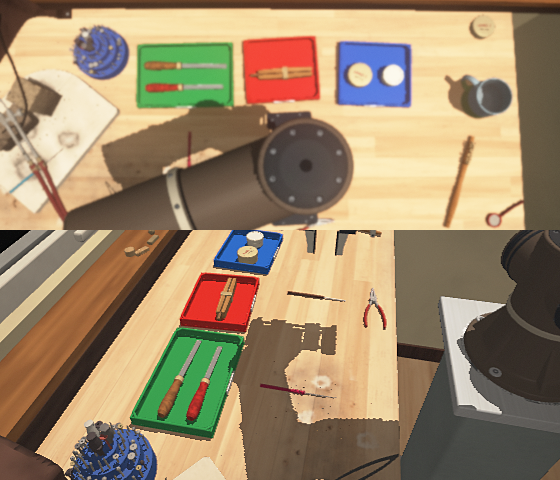

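```bash
python3 - <<'E'
from h import *
for n in ('top','side'):
  f,W=cloud(n)
  for x in (.6695,.6183):
    print(n,x,[(y,round(float(np.nanpercentile(W[...,2][(abs(W[...,0]-x)<.006)&(abs(W[...,1]-y)<.006)],80)),4)) for y in (.11,.12,.13,.14,.15,.16,.18,.20,.23,.25,.27,.29)])
E
```

```text
top 0.6695 [(0.11, 0.009), (0.12, 0.0104), (0.13, 0.0116), (0.14, 0.0111), (0.15, 0.0121), (0.16, 0.0126), (0.18, 0.0147), (0.2, 0.0161), (0.23, 0.0222), (0.25, 0.0248), (0.27, 0.0264), (0.29, 0.0261)]
top 0.6183 [(0.11, 0.0075), (0.12, 0.009), (0.13, 0.0098), (0.14, 0.011), (0.15, 0.0116), (0.16, 0.0121), (0.18, 0.0148), (0.2, 0.0176), (0.23, 0.0227), (0.25, 0.0248), (0.27, 0.0262), (0.29, 0.0248)]
side 0.6695 [(0.11, 0.0073), (0.12, 0.0088), (0.13, 0.0094), (0.14, 0.0099), (0.15, 0.0111), (0.16, 0.0113), (0.18, 0.0128), (0.2, 0.0141), (0.23, 0.021), (0.25, 0.0232), (0.27, 0.0251), (0.29, 0.0236)]
side 0.6183 [(0.11, 0.0055), (0.12, 0.0076), (0.13, 0.0087), (0.14, 0.0097), (0.15, 0.0105), (0.16, 0.011), (0.18, 0.013), (0.2, 0.0144), (0.23, 0.0211), (0.25, 0.0238), (0.27, 0.0252), (0.29, 0.0225)]
```

All five things sit where they should, and the pick and graver have not moved. If a blade tip rests on the floor, the geometry limits its tilt to about 3°, inside the 4° allowance. Handing in.

```bash
python3 -c "
from plant import r
print(r.close_job())"
```

```text
the job is handed in; nothing more can be done
None
```

I handed the job in at about 28 s. Both files are in the green tray, the jar and tin stand upright in the blue tray, the clamp is in the red tray, and the pick and graver look untouched. No verdict came back; the closest margin is file tilt, which I put at no more than about 3° from geometry against the 4° limit, although the raw blade depth looked steeper (about 4.5–6°, inflated by the narrowing tip).

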